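Clear the hot plate and hold its recessed cut-out reset

ROBOT

A 6-joint arm with a two-finger parallel gripper is mounted at the origin on the work surface. World frame = base frame: x ahead of the robot, y to its left, z up, the work surface at z = 0. Lengths are in mm, angles in rad, forces in N, time in s.
With the tool pointing down it reaches from about 275 to 1000 mm from the base axis. Payload 8.4 kg.
Tool frame: the origin (TCP) lies at the very end of the fingers, on their centre line; the grasp point (between the pads) lies 19 mm behind it; z points along the fingers, y is the direction in which the jaws open and shut (so a half turn about z gives the same grasp; the last joint's range is limited). The gripper opens to 85 mm and grips with 20 to 120 N. Pads are 22 mm wide; open, the fingers measure 114 mm over their backs; the gripper's body (76 mm by 85 mm) begins 54 mm behind the grasp point. The pads swing forward as they close: fully open they stand 13 mm farther back than shut.
Start: joints at [1.228, 0.353, 1.633, -0, 1.155, -0.002], TCP at [208.899, 589.058, 231.281] pointing down, gripper open.
Joint ranges: [-2.63, 2.63], [-0.92, 2.1], [0.06, 2.66], [-1.3, 4.44], [0, 2.69], [-3.02, 3.02]. Speed limits (rad/s): [2.22, 2.22, 2.79, 3.14, 3.14, 3.14].

INTERFACE

Orientations are given as [roll, pitch, yaw] about the fixed x, y, z axes, in that order (R = Rz(yaw) Ry(pitch) Rx(roll)).
In Python, from rig import sense, grab_frame, sign_off, masks_of gives the robot as it stands. The module is installed in compiled form; this text tells all that it offers.
- The arm moves only by the shell command python3 -m inch 'ROWS' [FORCE]. ROWS is JSON, a list of rows, each an object of numbers: "gripper": the finger opening in m, from 0 to 0.0854; "tx", "ty", "tz": the shift along the tool's x, y, z in m; "spin": the turn about the tool's z in degrees. In form: [{"gripper": .., "tx": .., "ty": .., "tz": .., "spin": ..}, ...]. A call has exactly 8 rows; each row shifts and turns the commanded pose from where the row before left it, along the tool's axes as they then stand; what a row does not reach is not made up. A row lasts 1/10 s, in which the tool goes at most 50 mm and 8.59 degrees, less where a joint would pass 70% of its speed; a pose out of reach is approached as far as the arm can. A call is refused whole if a number of a shift passes 0.05 or a number of a turn 8.59, either way. A call with a gripper value outside its range is refused whole. The fingers move at their own pace and stop on an object; FORCE is the grip in N (left out, the last holds). Time passes only in rows, so rows that do not move let the fingers close, or fill a call up. It gives the time, the measured TCP pose, the force and the opening at its end, in the units of the state.
- sense(): the state, without advancing time (a new reading comes with each control period).
- grab_frame(name): name is "side" or "top" or "wrist"; returns a dict with "pixels" (480x640x3 uint8, red, green, blue), "K" (3x3 intrinsics, pixels), "k1" (the pictures are not rectified: a ray, as slopes to the right and down, at radius r is drawn at 1 + k1 r^2 times it, then the intrinsics apply), "extrinsics" (4x4, takes a point from camera to world coordinates). Camera axes: x right, y down, z forward; pixel columns grow to the right and rows downward; lengths in mm; the calibration is good to about 2 mm. A picture is of the moment at which its call begins. There is no depth.
- sign_off(): hands the job in, once; it reports no verdict.
Trained networks look in the newest picture that a camera, given by its name, has taken for a name from the list of things; names that differ only in an ending like _2 or _b are one class to them, and where a whole thing is asked for, a point or a joint stands for the part that bears it (a point fixed in the world has none). Each returns a list of dicts, best first, with "conf" (0 to 1); they miss things now and then, are a little off and sometimes report something else, mostly with a low value. They report only what shows in the picture. A call takes as long as a camera call. They do not tell look-alikes from the thing itself.
- masks_of(camera, target): "pixels" (480x640 bool, what is visible of it) and "centre" ([row, column] in pixels, amid what is visible of it).
The state is a dict: "clock": time; "qpos": joint angles; "qvel": joint speeds; "joint_efforts": joint torques, N m; "eef_pos": TCP position; "tcp_rot": TCP orientation; "contact_force": force on the tool from outside, world axes, zero at the start; "wrist_torque": the same for the moment, N m; "opening": opening from 0.0 (shut) to 1.0 (fully open).
Only numpy, scipy, OpenCV 4.12 (cv2) and the standard library are available. Lean on these libraries where they do the work, as an engineer would, in place of code of your own. Each camera call takes 0.05 s, during which the arm holds its last target.

TASK

The hot plate's over-temperature cut-out has tripped. First slide the lidded pot, without lifting or tipping it, off the double-ring heating place until it stands inside the square rest place, and let go of it; only then take the stylus out of its stand, reach it through the round hole in the top of the controller box and press the recessed reset button fully down. Finish while still gripping the stylus and holding the button down, and leave the jar and the screwdriver where they are.

Things in the scene. Friction and masses are not known exactly. Their poses are not given: they have to be found in the camera images.
- hotplate: Low bench hot plate, grey body with a flat dark steel top, 170 mm (its x) by 310 mm (its y), top 50 mm above the work surface; fixed. Origin at the centre of its underside. Its two marked places lie on its y axis, 78 mm either side of its centre.
- heat_mark: Heating place: two concentric painted white rings (outer diameter 106 mm, inner ring's outside 92 mm), flat on the hot plate's top; which end of the plate it is on varies. The pot stands here at the start, about centred. Origin at its centre, on the plate's top.
- rest_mark: Rest place: painted white square outline, 104 mm inside (110 mm outside), flat on the hot plate's top at the other end, sides parallel to the plate's. Origin at its centre, on the plate's top.
- pot: Loose round stainless pot with its lid fixed on, diameter 76 mm (lid rim 80 mm), 0.35 to 0.6 kg. Origin at the centre of its underside, z up its axis. Lid's top 59 mm above the origin; on it a black upright knob, 24 mm in diameter, from 69 mm to 97 mm above the origin on the pot's axis (thinner stem, 12 mm, below it). It slides on the plate when pushed or led by the knob.
- stylus: Loose stylus, 0.06 kg, standing upright in its stand at the start: black round handle 16 mm in diameter and 80 mm long, above a steel pin 6 mm in diameter and 38 mm long. Origin on its axis at the shoulder between the two, z towards the handle's top (handle z 0 to 80 mm, pin z 0 to -38 mm). At the start the shoulder rests on the stand's top.
- stylus_tip (a point): Lower end of the stylus's steel pin, on its axis.
- stand: Fixed aluminium block, 50 by 50 mm and 44 mm high, with an upright 10 mm hole through its middle that takes the stylus's pin. Origin at the centre of its underside.
- controller: Fixed white controller box with a display in its front, 130 mm (its x) by 150 mm (its y), flat top 100 mm above the work surface, with thin black vent lines (look only) and one round hole with a thin dark rim. Origin at the centre of its underside. The reset button sits in the hole and belongs to it.
- aperture (a point): Centre of the mouth of the round hole in the controller's flat top; the hole is straight down, 14 mm in diameter. The reset button's top lies 22 mm below this point when not pressed. The stylus's shoulder does not pass the hole.
- reset_button (a joint): How far the recessed reset button (grey plastic, 12.4 mm in diameter) is pressed down, m: 0 out, 0.006 fully down against its stop. It springs back; it begins to move at about 1.5 N and is fully down at about 5 N.
- jar: Bystander: loose amber glass jar, 38 mm in diameter, 55 mm high. Origin at the centre of its underside.
- screwdriver: Bystander: loose screwdriver lying flat, 150 mm long along its x. Origin near its middle, on the underside.
Mind the look-alikes: they are no part of the job. There is more than one size of the stylus; the one meant has the size given above.

How it is judged (in metres and radians):
On the way, in this order (a step that is already met when the one before it is completed fails the run):
1. the pot stands still and upright inside the square rest place, let go (x of pot in the frame of rest_mark between -0.014 and 0.014 m and y of pot in the frame of rest_mark between -0.014 and 0.014 m and angle between pot's own z axis and vertical below 0.06 rad and height (world z) of pot between 0.045 and 0.054 m and linear speed of pot below 0.01 m/s and contact force between pot and the fingers below 0.1 N), for 0.2 s.
2. the stylus is out of its stand (z of stylus_tip in the frame of stand above 0.05 m and contact force between stylus and the fingers above 1 N), for 0.1 s.
3. the gripped stylus holds the reset button down through the hole (value of joint reset_button above 0.0045 m and contact force between stylus and controller above 1.5 N and contact force between stylus and the fingers above 2 N and horizontal distance between stylus_tip and aperture below 0.007 m and z of stylus_tip in the frame of aperture below -0.02 m), for 0.4 s.
At the end, for the whole second after the job is handed in: The gripped stylus (over 2 N) is over 20 mm down the hole, within 7 mm of its axis, pushing over 1.5 N, with the button at least 4.5 mm down; the pot stands still and upright on the plate, wholly inside the square (centre within 14 mm of its centre along each side) (all of step 3 and x of pot in the frame of rest_mark between -0.014 and 0.014 m and y of pot in the frame of rest_mark between -0.014 and 0.014 m and angle between pot's own z axis and vertical below 0.06 rad and height (world z) of pot between 0.045 and 0.054 m and linear speed of pot below 0.01 m/s); the arm keeps its last pose, push and grip.
It fails at once if the pot is lifted (more than 8 mm) off the hot plate (height (world z) of pot above 0.058 m).
It fails at once if the pot is tipped (more than 0.2 rad) (angle between pot's own z axis and vertical above 0.2 rad).
It fails at once if the reset button is pressed while the pot is still on the heating place (value of joint reset_button above 0.003 m and horizontal distance between pot and heat_mark below 0.09 m).
It fails at once if the jar or the screwdriver is moved (more than 20 mm) (distance of any of jar, screwdriver from where it was at the start of the episode above 0.02 m).
It also fails if it takes over 51 s, if anything falls off the work surface, if the arm or the gripper's body presses on something with over 40 N, if the wrist force passes 120 N, or if a joint passes its speed limit or range.

## Working session

There is one attempt and no reset: what is moved stays moved. The work goes in short steps, Python scripts to look and compute and a shell command to move; the robot and the scene stay as the last step left them, time stands still between calls to the robot, and variables do not carry over. Pictures are saved under pics/ and viewed, and the job is handed in when it is done.

```bash
mkdir -p pics; cat > h.py <<'E'
import numpy as np,cv2
from rig import sense,grab_frame,masks_of
def save(f,name):
    cv2.imwrite('pics/'+name,cv2.cvtColor(f['pixels'],cv2.COLOR_RGB2BGR))
def ray(f,u,v):
    K=np.array(f['K']);x=(u-K[0,2])/K[0,0];y=(v-K[1,2])/K[1,1]
    k=f['k1'];a,b=x,y
    for _ in range(30):
        r2=a*a+b*b;a,b=x/(1+k*r2),y/(1+k*r2)
    E=np.array(f['extrinsics']);return E[:3,3],E[:3,:3]@np.array([a,b,1])
def onz(f,u,v,z):
    o,d=ray(f,u,v);return (o+d*(z-o[2])/d[2])[:2]
def proj(f,p):
    E=np.array(f['extrinsics']);c=E[:3,:3].T@(np.array(p)-E[:3,3]);a,b=c[:2]/c[2];s=1+f['k1']*(a*a+b*b)
    K=np.array(f['K']);return K[0,0]*a*s+K[0,2],K[1,1]*b*s+K[1,2]
E
python3 - <<'E'
from h import *
print(sense())
for n in ['side','top','wrist']:
    f=grab_frame(n);save(f,n+'0.png');print(n,np.round(f['extrinsics'],3).tolist(),np.array(f['K']).tolist(),f['k1'])
    if n!='x':
      for t in ['hotplate','pot','stylus','stand','controller','jar','screwdriver']:
        for m in masks_of(n,t):
            ys,xs=np.nonzero(m['pixels'])
            if len(ys):print(t,round(m['conf'],2),np.round(m['centre']),xs.min(),xs.max(),ys.min(),ys.max())
E
```

```text
{'clock': 0.0, 'qpos': array([ 1.22753754e+00,  3.53654618e-01,  1.63410045e+00,  7.11501462e-06,
        1.15518512e+00, -2.37779870e-03]), 'qvel': array([ 1.21329992e-03, -2.30362643e-05,  1.63841998e-03,  2.27189947e-03,
       -1.37814271e-03,  1.17909606e-03]), 'joint_efforts': array([ 5.60173557e-04, -6.05237103e+01, -3.42088187e+01,  1.08225527e-04,
        8.93724005e-03, -4.69328529e-05]), 'eef_pos': array([208.78134456, 588.61812347, 230.57204349]), 'tcp_rot': array([-3.14024514e+00, -9.70958507e-06,  2.80070878e+00]), 'contact_force': array([-0.47015449,  0.42907557, -0.8511523 ]), 'wrist_torque': array([ 0.07239999,  0.05280672, -0.04131252]), 'opening': 0.9994498113631024}
side [[0.696, -0.389, 0.603, -140.362], [-0.718, -0.349, 0.603, -654.102], [-0.024, -0.853, -0.522, 657.096], [0.0, 0.0, 0.0, 1.0]] [[603.3859311744955, 0.0, 317.2662087508872], [0.0, 603.3859311744955, 246.91242384702085], [0.0, 0.0, 1.0]] -0.003543407507864549
hotplate 0.87 [241. 240.] 165 332 194 286
pot 0.83 [222. 278.] 257 297 191 245
stylus 0.97 [299. 306.] 297 310 268 341
stylus 0.78 [288. 343.]
[... 549 characters left out ...]
162 270
hotplate 0.49 [316. 447.] 429 474 274 339
pot 0.81 [202. 256.] 232 279 179 226
pot 0.52 [262. 390.] 378 409 243 273
stylus 0.74 [292. 389.] 380 397 287 301
stylus 0.68 [254. 398.] 393 404 249 260
stylus 0.56 [222. 385.] 381 389 215 226
stand 0.91 [263. 391.] 378 409 243 273
stand 0.4 [138. 358.] 348 368 125 151
controller 0.7 [154. 434.] 380 484 103 199
jar 0.75 [140. 359.] 348 367 126 151
screwdriver 0.85 [318. 447.] 428 476 272 340
wrist [[0.333, 0.892, 0.306, 130.632], [0.943, -0.315, -0.108, 618.07], [0.0, 0.324, -0.946, 373.893], [0.0, 0.0, 0.0, 1.0]] [[421.8367853783006, 0.0, 313.1444859585909], [0.0, 421.8367853783006, 241.96199207428083], [0.0, 0.0, 1.0]] -0.05787750955770734
```

```bash
python3 - <<'E'
import cv2
a=cv2.imread('pics/top0.png');cv2.imwrite('pics/top0c.png',cv2.resize(a[90:350,120:500],None,fx=2.1,fy=2.1,interpolation=cv2.INTER_CUBIC))
a=cv2.imread('pics/side0.png');cv2.imwrite('pics/side0c.png',cv2.resize(a[170:420,150:510],None,fx=2.2,fy=2.2,interpolation=cv2.INTER_CUBIC))
E
```

```text
(no output)
```

View pics/top0c.png

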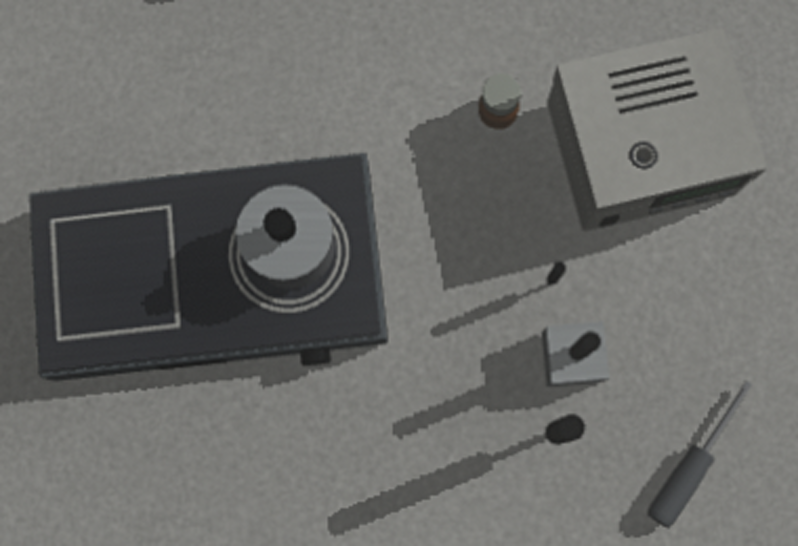

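View pics/side0c.png

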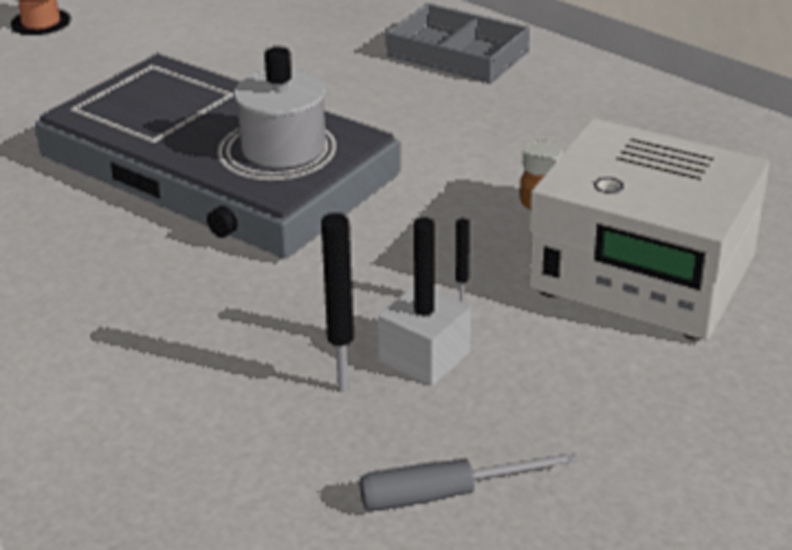

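The top view (crop at 2.1×, offset 120,90) shows:
- The pot knob is at full-image (253,196), and the rest square is around (175,220).
- There are three stylus-like items in the side image: a large free-standing one (~303,297), one in the aluminium stand (~343,290), and a small free-standing one (~360,285).
- The one in the stand fits the description (shoulder on the stand top, intermediate size). I'll check its size numerically.

```bash
python3 - <<'E'
from h import *
from scipy.optimize import least_squares
T=grab_frame('top');S=grab_frame('side')
def tri(a,b):
    o1,d1=ray(T,*a);o2,d2=ray(S,*b)
    A=np.stack([d1,-d2],1);t=np.linalg.lstsq(A,o2-o1,rcond=None)[0]
    p,q=o1+d1*t[0],o2+d2*t[1];return np.round((p+q)/2,1),round(np.linalg.norm(p-q),1)
ct=lambda x,y:(120+x/2.1,90+y/2.1)
cs=lambda x,y:(150+x/2.2,170+y/2.2)
print('square corners', [np.round(onz(T,*ct(*p),50),1).tolist() for p in [(50,220),(170,207),(180,326),(59,340)]])
print('sq side',[np.round(onz(S,*cs(*p),50),1).tolist() for p in [(71,107),(155,66),(235,95),(155,139)]])
print('ring top',onz(T,*ct(289,250),50),'plate corners',[np.round(onz(T,*ct(*p),50),1).tolist() for p in [(30,195),(366,153),(386,340),(40,374)]])
print('knob top',tri(ct(279,220),cs(278,52)), onz(T,*ct(279,220),147), onz(S,*cs(278,52),147))
print('aperture',tri(ct(643,155),cs(608,185)),onz(T,*ct(643,155),100), onz(S,*cs(608,185),100))
print('ctrl corners',[np.round(onz(T,*ct(*p),100),1).tolist() for p in [(557,67),(722,30),(763,170),(596,208)]])
print('stylus top',onz(T,*ct(588,342),124), onz(S,*cs(424,223),124),'bottom',onz(S,*cs(424,310),44))
print('stand top',[np.round(onz(T,*ct(*p),44),1).tolist() for p in [(547,328),(600,325),(607,380),(553,384)]])
print('jar',onz(T,*ct(500,92),55),'big',onz(S,*cs(342,388),0),'small',onz(T,*ct(548,287),0))
print('screw',[np.round(onz(T,*ct(*p),10),1).tolist() for p in [(662,515),(747,384)]])
E
```

```text
square corners [[558.6, 348.8], [571.7, 239.8], [465.5, 224.9], [450.9, 332.5]]
sq side [[452.8, 339.0], [560.6, 346.9], [573.8, 238.9], [468.7, 229.5]]
ring top [534.42478576 132.01040489] plate corners [[581.5, 369.5], [623.4, 67.1], [456.9, 45.2], [420.5, 347.7]]
knob top (array([538.2, 128.9, 146. ]), np.float64(1.6)) [538.56040491 128.2485095 ] [536.14566571 127.71980496]
aperture (array([ 610.6, -168.4,  101.1]), np.float64(0.8)) [ 611.29934267 -168.90605054] [ 611.65940889 -167.26372222]
ctrl corners [[687.8, -96.8], [726.2, -241.1], [600.9, -271.5], [564.5, -128.6]]
stylus top [ 449.26773789 -117.69090428] [ 449.24885321 -120.24494149] bottom [ 450.47663744 -118.88151398]
stand top [[470.7, -93.8], [474.2, -140.0], [426.4, -145.9], [422.2, -99.2]]
jar [680.54007778 -51.07654842] big [381.0291287  -98.91338287] small [514.49242431 -99.53087802]
screw [[310.6, -200.4], [427.7, -278.7]]
```

```bash
python3 -m inch '[{"tx":-0.029,"ty":-0.0202,"tz":0.002},{"tx":-0.029,"ty":-0.0202,"tz":0.002},{"tx":-0.029,"ty":-0.0202,"tz":0.002},{"tx":-0.029,"ty":-0.0202,"tz":0.002},{"tx":-0.029,"ty":-0.0202,"tz":0.002},{"tx":-0.029,"ty":-0.0202,"tz":0.002},{"tx":-0.029,"ty":-0.0202,"tz":0.002},{"tx":-0.029,"ty":-0.0202,"tz":0.002}]' 20
python3 -m inch '[{"tx":-0.033,"ty":-0.023,"tz":0.003},{"tx":-0.033,"ty":-0.023,"tz":0.003},{"tx":-0.033,"ty":-0.023,"tz":0.003},{"tx":-0.033,"ty":-0.023,"tz":0.003},{"tx":-0.033,"ty":-0.023,"tz":0.003},{"tx":-0.033,"ty":-0.023,"tz":0.003},{"tx":-0.033,"ty":-0.023,"tz":0.003,"gripper":0.06},{"tz":0.001,"gripper":0.06}]'
python3 - <<'E'
from h import *
f=grab_frame('wrist');save(f,'w1.png');s=sense();print(s['eef_pos'],s['tcp_rot'],s['opening'],proj(f,[538,128.5,147]),proj(f,[*s['eef_pos'][:2],147]))
f=grab_frame('top');save(f,'t1.png')
E
```

```text
[208.92332652 589.05061734 231.29330399] [ 3.14159020e+00 -1.13878424e-06  2.80075085e+00] 1.0010318530081372 (np.float64(2.4087121337311714), np.float64(665.606290875606)) (np.float64(310.75868221000576), np.float64(251.56282109157064))$[0]: bad value
$[0]: bad value
```

View pics/w1.png

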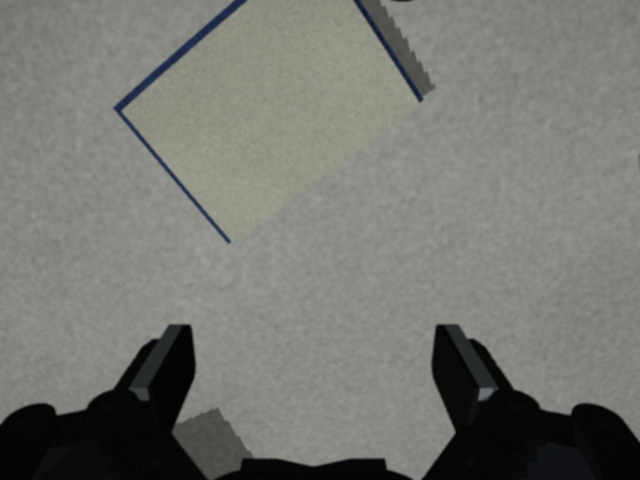

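The wrist picture shows only bare table, a tray and the fingers. The call was refused because every row needs all its fields, so I'm resending it complete.

```bash
python3 -m inch '[{"gripper":0.08,"tx":-0.029,"ty":-0.0202,"tz":0.002,"spin":0},{"gripper":0.08,"tx":-0.029,"ty":-0.0202,"tz":0.002,"spin":0},{"gripper":0.08,"tx":-0.029,"ty":-0.0202,"tz":0.002,"spin":0},{"gripper":0.08,"tx":-0.029,"ty":-0.0202,"tz":0.002,"spin":0},{"gripper":0.08,"tx":-0.029,"ty":-0.0202,"tz":0.002,"spin":0},{"gripper":0.08,"tx":-0.029,"ty":-0.0202,"tz":0.002,"spin":0},{"gripper":0.08,"tx":-0.029,"ty":-0.0202,"tz":0.002,"spin":0},{"gripper":0.08,"tx":-0.029,"ty":-0.0202,"tz":0.002,"spin":0}]' 20
python3 -m inch '[{"gripper":0.06,"tx":-0.033,"ty":-0.023,"tz":0.003,"spin":0},{"gripper":0.06,"tx":-0.033,"ty":-0.023,"tz":0.003,"spin":0},{"gripper":0.06,"tx":-0.033,"ty":-0.023,"tz":0.003,"spin":0},{"gripper":0.06,"tx":-0.033,"ty":-0.023,"tz":0.003,"spin":0},{"gripper":0.06,"tx":-0.033,"ty":-0.023,"tz":0.003,"spin":0},{"gripper":0.06,"tx":-0.033,"ty":-0.023,"tz":0.003,"spin":0},{"gripper":0.06,"tx":-0.033,"ty":-0.023,"tz":0.003,"spin":0},{"gripper":0.06,"tx":0,"ty":0,"tz":0.001,"spin":0}]'
python3 - <<'E'
from h import *
f=grab_frame('wrist');save(f,'w2.png');s=sense();print(s['eef_pos'],s['tcp_rot'],s['opening'],proj(f,[538,128.5,147]),proj(f,[*s['eef_pos'][:2],147]))
E
```

```text
clock: 2.2
eef_pos: [374.3, 358.1, 215.4]
tcp_rot: [3.141, 0.0, 2.801]
contact_force: [0.6, -0.5, 1.2]
opening: 0.94
clock: 3.0
eef_pos: [539.9, 126.9, 193.2]
tcp_rot: [-3.141, 0.002, 2.798]
contact_force: [0.1, -0.5, 0.2]
opening: 0.707
[538.39163677 128.49462516 192.94036823] [-3.14141545e+00 -4.39931444e-05  2.79747778e+00] 0.6969204205788452 (np.float64(312.18104857335385), np.float64(274.0103078528422)) (np.float64(312.4422413117726), np.float64(274.71186784369354))
```

View pics/w2.png

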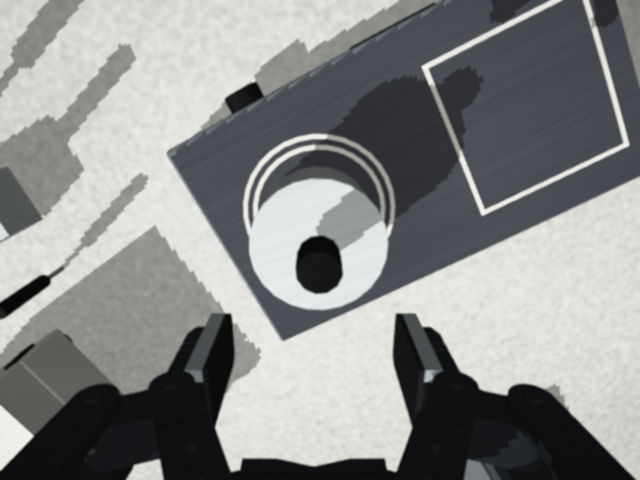

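The wrist view shows the knob's top at about (319,270) against the predicted (312,274), so I shift ty by about +2 mm. It looks clear, so I descend and close gently.

```bash
python3 -m inch '[{"gripper":0.06,"tx":0,"ty":0.002,"tz":0.01,"spin":0},{"gripper":0.06,"tx":0,"ty":0,"tz":0.01,"spin":0},{"gripper":0.06,"tx":0,"ty":0,"tz":0.01,"spin":0},{"gripper":0.06,"tx":0,"ty":0,"tz":0.01,"spin":0},{"gripper":0.06,"tx":0,"ty":0,"tz":0.01,"spin":0},{"gripper":0.05,"tx":0,"ty":0,"tz":0.01,"spin":0},{"gripper":0.04,"tx":0,"ty":0,"tz":0.01,"spin":0},{"gripper":0.04,"tx":0,"ty":0,"tz":0.004,"spin":0}]' 20
python3 -m inch '[{"gripper":0.02,"tx":0,"ty":0,"tz":0,"spin":0},{"gripper":0.015,"tx":0,"ty":0,"tz":0,"spin":0},{"gripper":0.015,"tx":0,"ty":0,"tz":0,"spin":0},{"gripper":0.015,"tx":0,"ty":0,"tz":0,"spin":0},{"gripper":0.015,"tx":0,"ty":0,"tz":0,"spin":0},{"gripper":0.015,"tx":0,"ty":0,"tz":0,"spin":0},{"gripper":0.015,"tx":0,"ty":0,"tz":0,"spin":0},{"gripper":0.015,"tx":0,"ty":0,"tz":0,"spin":0}]' 20
python3 - <<'E'
from h import *
f=grab_frame('wrist');save(f,'w3.png');f=grab_frame('side');save(f,'s3.png')
a=cv2.imread('pics/s3.png')[130:350,130:420]; b=cv2.imread('pics/w3.png')[120:480,80:560]
cv2.imwrite('pics/c3.png',np.hstack([cv2.resize(a,(400,303)),cv2.resize(b,(400,303))]));s=sense();print(s['eef_pos'],s['tcp_rot'])
E
```

```text
clock: 3.85
eef_pos: [537.5, 132.0, 118.0]
tcp_rot: [-3.141, -0.001, 2.801]
contact_force: [-0.5, -0.3, -0.1]
opening: 0.472
clock: 4.65
eef_pos: [538.1, 132.1, 119.3]
tcp_rot: [-3.142, 0.0, 2.801]
contact_force: [-0.3, 0.7, -5.6]
opening: 0.27
[538.1036438  132.13304681 119.27830596] [-3.14157410e+00 -3.16836373e-05  2.80076701e+00]
```

View pics/c3.png

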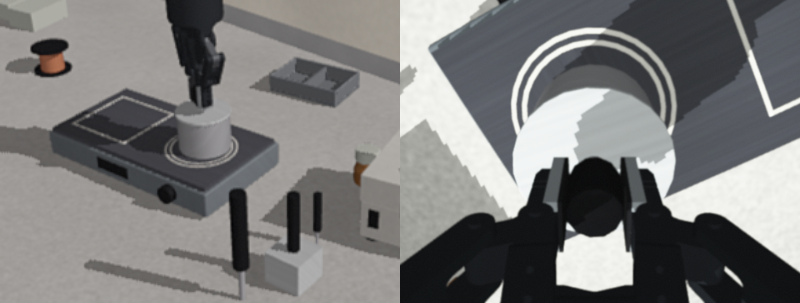

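The side and wrist crops show the knob gripped centrally. The wrist force reads −5.6 N in z, so the pot may be hanging slightly. I lower 1 mm and slide at about 100 mm/s.

```bash
python3 -m inch '[{"gripper":0.015,"tx":0,"ty":0,"tz":0.001,"spin":0},{"gripper":0.015,"tx":0.002,"ty":0.004,"tz":0,"spin":0},{"gripper":0.015,"tx":0.005,"ty":0.009,"tz":0,"spin":0},{"gripper":0.015,"tx":0.005,"ty":0.009,"tz":0,"spin":0},{"gripper":0.015,"tx":0.005,"ty":0.009,"tz":0,"spin":0},{"gripper":0.015,"tx":0.005,"ty":0.009,"tz":0,"spin":0},{"gripper":0.015,"tx":0.005,"ty":0.009,"tz":0,"spin":0},{"gripper":0.015,"tx":0.005,"ty":0.009,"tz":0,"spin":0}]' 20
```

```text
clock: 5.55
eef_pos: [528.4, 197.7, 119.4]
tcp_rot: [-3.142, 0.003, 2.802]
contact_force: [1.7, -10.1, 7.0]
opening: 0.274
```

```bash
python3 -m inch '[{"gripper":0.015,"tx":0.006,"ty":0.011,"tz":0,"spin":0},{"gripper":0.015,"tx":0.006,"ty":0.011,"tz":0,"spin":0},{"gripper":0.015,"tx":0.006,"ty":0.011,"tz":0,"spin":0},{"gripper":0.015,"tx":0.006,"ty":0.011,"tz":0,"spin":0},{"gripper":0.015,"tx":0.006,"ty":0.011,"tz":0,"spin":0},{"gripper":0.015,"tx":0.006,"ty":0.011,"tz":0,"spin":0},{"gripper":0.015,"tx":0.005,"ty":0.008,"tz":0,"spin":0},{"gripper":0.015,"tx":0.0038,"ty":0.006,"tz":0,"spin":0}]' 20
python3 - <<'E'
from h import *
f=grab_frame('wrist');save(f,'w4.png');f=grab_frame('top');save(f,'t4.png')
a=cv2.imread('pics/t4.png')[130:290,110:310]; b=cv2.imread('pics/w4.png')[0:480,0:640]
cv2.imwrite('pics/c4.png',np.hstack([cv2.resize(a,(400,320)),cv2.resize(b,(400,320))]));s=sense();print(s['eef_pos'],s['tcp_rot'],s['contact_force'])
E
```

```text
clock: 6.35
eef_pos: [512.4, 288.9, 119.0]
tcp_rot: [3.141, 0.002, 2.802]
contact_force: [4.5, -9.4, 21.4]
opening: 0.273
[512.41371576 289.48026194 119.00157829] [3.14016199e+00 1.50513379e-03 2.80193527e+00] [ 2.51152919 -3.37511854  7.06001336]
```

View pics/c4.png

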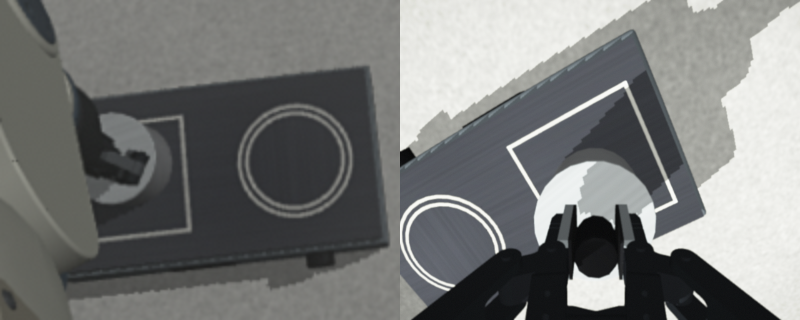

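The pot stands in the square in both pictures, and the rings are empty. I release it and rise.

```bash
python3 -m inch '[{"gripper":0.05,"tx":0,"ty":0,"tz":0,"spin":0},{"gripper":0.06,"tx":0,"ty":0,"tz":0,"spin":0},{"gripper":0.06,"tx":0,"ty":0,"tz":0,"spin":0},{"gripper":0.06,"tx":0,"ty":0,"tz":-0.005,"spin":0},{"gripper":0.06,"tx":0,"ty":0,"tz":-0.02,"spin":0},{"gripper":0.06,"tx":0,"ty":0,"tz":-0.03,"spin":0},{"gripper":0.06,"tx":0,"ty":0,"tz":-0.03,"spin":0},{"gripper":0.06,"tx":0,"ty":0,"tz":-0.01,"spin":0}]' 20
python3 - <<'E'
from h import *
f=grab_frame('wrist');save(f,'w5.png');g=grab_frame('side');save(g,'s5.png')
m=masks_of('wrist','pot')
print([(x['conf'],x['centre']) for x in m]);s=sense();print(s['eef_pos'],s['contact_force'])
a=cv2.imread('pics/s5.png')[160:300,140:340]; b=cv2.imread('pics/w5.png')
cv2.imwrite('pics/c5.png',np.hstack([cv2.resize(a,(400,300)),cv2.resize(b,(400,300))]))
E
```

```text
clock: 7.25
eef_pos: [513.2, 288.7, 216.6]
tcp_rot: [3.138, 0.003, 2.801]
contact_force: [0.3, 0.3, 0.7]
opening: 0.706
[(0.58, [253.2, 306.9])]
[511.89980494 287.91946113 213.33421935] [-0.1292536   0.46804762 -0.37475889]
```

View pics/c5.png

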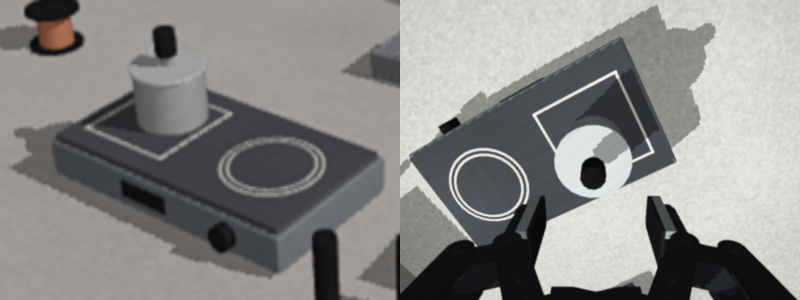

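View pics/w5.png

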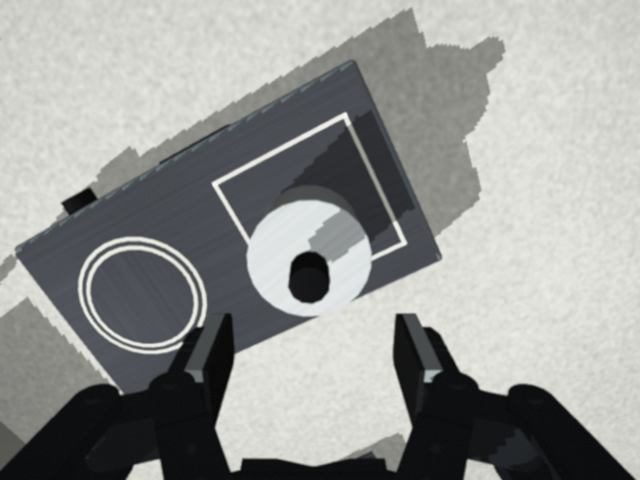

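```bash
python3 - <<'E'
from h import *
f=grab_frame('wrist');g=grab_frame('side')
A,B,C=[onz(f,*p,50) for p in [(213,183),(347,113),(407,243)]]
c=(A+C)/2; ring=onz(f,142,294,50)
ex=(B-C)/np.linalg.norm(B-C)
print(A,B,C,'centre',c,'ring',ring, 'sides',np.linalg.norm(A-B),np.linalg.norm(B-C))
for z,p in [(109,(309,258)),(147,(309,281))]:
    q=onz(f,*p,z);d=q-c;print(z,q,'in-square x,y',d@ex,d@[-ex[1],ex[0]])
# side: knob top, square visible corners; scale 2 crop offset 140,160, 
cs=lambda x,y:(140+x/2,160+y/2*140/150)
k=onz(g,*cs(164,30),147);print('side knob',k,[onz(g,*cs(*p),50) for p in [(86,127),(162,159),(232,113)]])
E
```

```text
[464.79475021 228.15615574] [450.72224042 336.1953647 ] [557.40570732 350.03332444] centre [511.10022877 289.09474009] ring [528.24535497 136.87070837] sides 108.95185269197901 107.5771873596582
109 [522.56279994 282.91365659] in-square x,y -10.572253050623768 7.604195974926411
147 [521.40978093 283.65544202] in-square x,y -9.524230965322742 6.720256971337832
side knob [523.46791339 277.50640554] [array([452.16888173, 335.55426106]), array([466.87037082, 225.41924911]), array([573.97473228, 241.72992257])]
```

The rim and knob fits put the pot about 10 mm and 8 mm off the square's centre, because it slipped in the pads while I was pressing down. That is marginal, so I regrip and centre it.

```bash
python3 -m inch '[{"gripper":0.06,"tx":-0.0126,"ty":-0.0032,"tz":0,"spin":0},{"gripper":0.06,"tx":0,"ty":0,"tz":0.015,"spin":0},{"gripper":0.06,"tx":0,"ty":0,"tz":0.015,"spin":0},{"gripper":0.06,"tx":0,"ty":0,"tz":0.015,"spin":0},{"gripper":0.06,"tx":0,"ty":0,"tz":0.015,"spin":0},{"gripper":0.06,"tx":0,"ty":0,"tz":0.015,"spin":0},{"gripper":0.05,"tx":0,"ty":0,"tz":0.01,"spin":0},{"gripper":0.04,"tx":0,"ty":0,"tz":0.007,"spin":0}]' 45
python3 -m inch '[{"gripper":0.02,"tx":0,"ty":0,"tz":0,"spin":0},{"gripper":0.015,"tx":0,"ty":0,"tz":0,"spin":0},{"gripper":0.015,"tx":0,"ty":0,"tz":0,"spin":0},{"gripper":0.015,"tx":0,"ty":0,"tz":0,"spin":0},{"gripper":0.015,"tx":0,"ty":0,"tz":0,"spin":0},{"gripper":0.015,"tx":0,"ty":0,"tz":0,"spin":0},{"gripper":0.015,"tx":0,"ty":0,"tz":0,"spin":0},{"gripper":0.015,"tx":0,"ty":0,"tz":0,"spin":0}]' 45
python3 - <<'E'
from h import *
f=grab_frame('wrist');save(f,'w6.png');g=grab_frame('side');save(g,'s6.png')
s=sense();print(s['eef_pos'],s['contact_force'])
a=cv2.imread('pics/s6.png')[160:300,140:340]; b=cv2.imread('pics/w6.png')
cv2.imwrite('pics/c6.png',np.hstack([cv2.resize(a,(400,300)),cv2.resize(b,(400,300))]))
E
```

```text
clock: 8.3
eef_pos: [522.3, 280.5, 120.0]
tcp_rot: [-3.141, -0.001, 2.801]
contact_force: [-0.1, -0.0, -0.0]
opening: 0.471
clock: 9.1
eef_pos: [522.6, 280.6, 121.3]
tcp_rot: [-3.142, -0.0, 2.801]
contact_force: [-0.2, 0.2, -5.4]
opening: 0.263
[522.64941617 280.62630779 121.28529839] [-0.02225532 -0.15317534 -5.52185844]
```

View pics/c6.png

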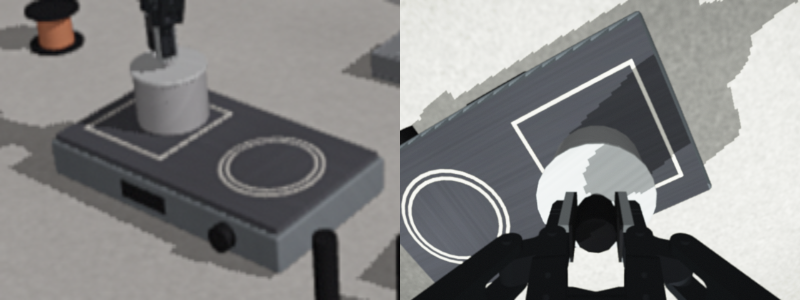

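```bash
python3 -m inch '[{"gripper":0.015,"tx":0.001,"ty":0,"tz":0.0003,"spin":0},{"gripper":0.015,"tx":0.002,"ty":0.001,"tz":0,"spin":0},{"gripper":0.015,"tx":0.003,"ty":0.001,"tz":0,"spin":0},{"gripper":0.015,"tx":0.003,"ty":0.001,"tz":0,"spin":0},{"gripper":0.015,"tx":0.002,"ty":0,"tz":0,"spin":0},{"gripper":0.015,"tx":0.001,"ty":0,"tz":0,"spin":0},{"gripper":0.015,"tx":0,"ty":0,"tz":0,"spin":0},{"gripper":0.015,"tx":0,"ty":0,"tz":0,"spin":0}]' 45
python3 -m inch '[{"gripper":0.03,"tx":0,"ty":0,"tz":0,"spin":0},{"gripper":0.05,"tx":0,"ty":0,"tz":0,"spin":0},{"gripper":0.06,"tx":0,"ty":0,"tz":0,"spin":0},{"gripper":0.06,"tx":0,"ty":0,"tz":-0.005,"spin":0},{"gripper":0.06,"tx":0,"ty":0,"tz":-0.02,"spin":0},{"gripper":0.06,"tx":0,"ty":0,"tz":-0.03,"spin":0},{"gripper":0.06,"tx":0,"ty":0,"tz":-0.03,"spin":0},{"gripper":0.06,"tx":0,"ty":0,"tz":-0.005,"spin":0}]' 45
python3 - <<'E'
from h import *
f=grab_frame('wrist');save(f,'w7.png');g=grab_frame('side');save(g,'s7.png')
s=sense();print(s['eef_pos'],s['contact_force'])
a=cv2.imread('pics/s7.png')[160:300,140:340]; cv2.imwrite('pics/c7.png',cv2.resize(a,None,fx=4,fy=4))
E
```

```text
clock: 10.0
eef_pos: [512.4, 287.5, 121.0]
tcp_rot: [3.142, 0.0, 2.801]
contact_force: [-0.3, 0.3, -4.7]
opening: 0.262
clock: 10.8
eef_pos: [514.3, 288.5, 215.2]
tcp_rot: [3.137, 0.004, 2.801]
contact_force: [0.2, -0.9, -0.2]
opening: 0.699
[513.03949597 287.84194429 212.4482024 ] [-0.52493249 -0.01917902 -0.39071195]
```

View pics/c7.png

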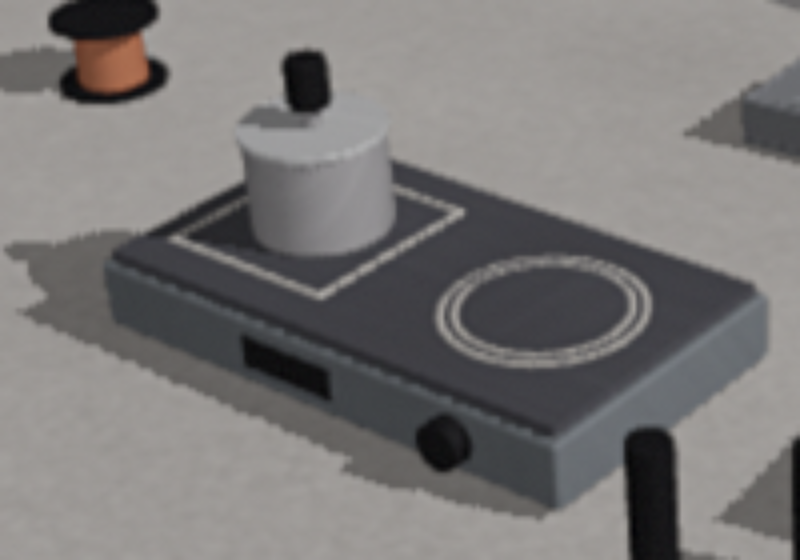

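View pics/w7.png

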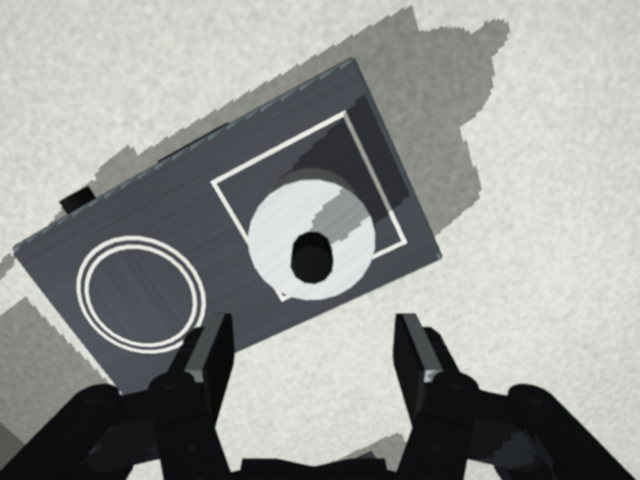

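```bash
python3 - <<'E'
from h import *
f=grab_frame('wrist');g=grab_frame('side')
A,B,C=[onz(f,*p,50) for p in [(212,182),(346,112),(407,243)]];c=(A+C)/2
print('wrist sq',c,'4th px',proj(f,[*(A+C-B),50]),'lid',onz(f,312,240,109),'knob',onz(f,312,265,147))
cs=lambda x,y:(140+x/4,160+y/4)
L,Bt,R=[onz(g,*cs(*p),50) for p in [(170,240),(320,299),(466,212)]];c2=(L+R)/2
print('side sq',c2,'knob',onz(g,*cs(304,60),147),'lid',onz(g,*cs(315,129),109))
th=np.linspace(0,2*np.pi,60)
for c in [(513,288),(518,286),(518,292)]:
    P=np.array([proj(g,[c[0]+38*np.cos(t),c[1]+38*np.sin(t),50]) for t in th]);P=(P-[140,160])*4
    Q=np.array([proj(g,[c[0]+40*np.cos(t),c[1]+40*np.sin(t),109]) for t in th]);Q=(Q-[140,160])*4
    K=np.array([proj(g,[c[0]+12*np.cos(t),c[1]+12*np.sin(t),147]) for t in th]);K=(K-[140,160])*4
    print(c,'base bottom',P[:,1].max(),P[:,0].min(),P[:,0].max(),'lid',Q.min(0),Q.max(0),'knob',K.min(0),K.max(0))
E
```

```text
wrist sq [511.87525629 289.08076698] 4th px (np.float64(282.34996770744465), np.float64(300.73398976741305)) lid [513.01753406 288.79245297] knob [514.08587195 288.41467444]
side sq [511.73659515 286.84130613] knob [512.33255937 282.92690362] lid [512.10668546 280.34122571]
(513, 288) base bottom 259.5719087828003 247.26134189621098 391.49885618715325 lid [229.09387186  90.6729133 ] [384.78974149 159.33461248] knob [275.14481837  47.00937197] [322.62911573  66.80855311]
(518, 286) base bottom 257.2841549559996 257.20005421538053 401.17196476289087 lid [239.33030506  88.68604235] [394.70781389 157.13451897] knob [285.4307813   45.01606267] [332.82549669  64.75254378]
(518, 292) base bottom 253.5136614970428 250.36993125550248 393.97755431275004 lid [232.36329846  85.4941014 ] [387.35769249 153.56116081] knob [278.24900853  41.83933712] [325.51864853  61.46437137]
```

Wrist view: lid centre (513,289) against the square's centre (512,289). Side view agrees to about 6 mm, so the pot is inside and upright. On to the stylus in the stand.

```bash
python3 -m inch '[{"gripper":0.045,"tx":-0.0047,"ty":-0.025,"tz":0,"spin":0},{"gripper":0.045,"tx":-0.0047,"ty":-0.025,"tz":0,"spin":0},{"gripper":0.045,"tx":-0.0047,"ty":-0.025,"tz":0,"spin":0},{"gripper":0.045,"tx":-0.0047,"ty":-0.025,"tz":0,"spin":0},{"gripper":0.045,"tx":-0.0047,"ty":-0.025,"tz":0,"spin":0},{"gripper":0.045,"tx":-0.0047,"ty":-0.025,"tz":0,"spin":0},{"gripper":0.045,"tx":-0.0047,"ty":-0.025,"tz":0,"spin":0},{"gripper":0.045,"tx":-0.0047,"ty":-0.025,"tz":0,"spin":0}]' 45
python3 -m inch '[{"gripper":0.045,"tx":-0.0049,"ty":-0.026,"tz":0.002,"spin":0},{"gripper":0.045,"tx":-0.0049,"ty":-0.026,"tz":0.002,"spin":0},{"gripper":0.045,"tx":-0.0049,"ty":-0.026,"tz":0.002,"spin":0},{"gripper":0.045,"tx":-0.0049,"ty":-0.026,"tz":0.002,"spin":0},{"gripper":0.045,"tx":-0.0049,"ty":-0.026,"tz":0.002,"spin":0},{"gripper":0.045,"tx":-0.0049,"ty":-0.026,"tz":0.002,"spin":0},{"gripper":0.045,"tx":-0.0049,"ty":-0.026,"tz":0.002,"spin":0},{"gripper":0.045,"tx":-0.0049,"ty":-0.0218,"tz":0.002,"spin":0}]' 45
python3 - <<'E'
from h import *
s=sense();f=grab_frame('wrist');save(f,'w8.png');print(s['eef_pos'],s['opening'],s['contact_force'])
for z in (44,124): print(z,'tcp',proj(f,[*s['eef_pos'][:2],z]),'stylus',proj(f,[449.5,-118.5,z]))
g=grab_frame('top');save(g,'t8.png')
for n in('wrist',):
  for m in masks_of(n,'stylus'):print(m['conf'],m['centre'])
E
```

```text
clock: 11.8
eef_pos: [479.8, 85.3, 209.6]
tcp_rot: [-3.14, -0.002, 2.801]
contact_force: [0.2, -0.5, 0.0]
opening: 0.527
clock: 12.6
eef_pos: [448.5, -119.8, 193.6]
tcp_rot: [-3.141, -0.002, 2.8]
contact_force: [0.9, -0.0, -0.2]
opening: 0.526
[ 448.4856414  -119.76390233  193.58372043] 0.5260026607185219 [ 0.86231682 -0.0332198  -0.20488104]
44 tcp (np.float64(311.2369347404509), np.float64(220.6685574556604)) stylus (np.float64(313.3623019389237), np.float64(221.38317044727498))
124 tcp (np.float64(310.6249440554981), np.float64(261.212354888286)) stylus (np.float64(313.4569517847531), np.float64(262.1339027518532))
0.81 [296.4, 366.5]
0.62 [129.0, 305.4]
0.61 [244.7, 312.7]
```

View pics/w8.png

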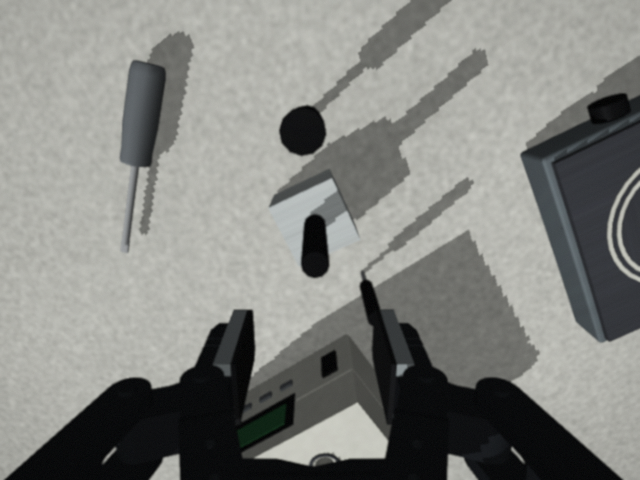

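View pics/t8.png

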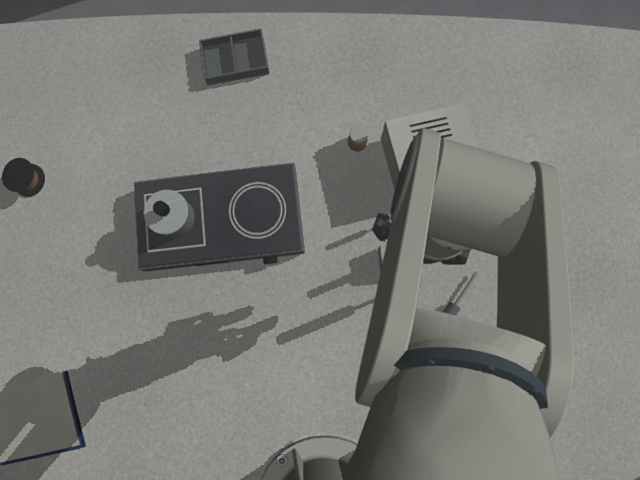

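Three candidates in the wrist picture: a large one at (303,130), the one in the stand at (315,263), and a small one at (366,297). The middle one fits because it is in the stand. I'll confirm its size in an enlarged side crop with the expected 16×80 mm outline.

```bash
python3 - <<'E'
from h import *
f=grab_frame('side');a=cv2.imread('pics/side0.png');x0,y0,k=280,250,7
c=cv2.resize(a[y0:y0+85,x0:x0+105],None,fx=k,fy=k,interpolation=cv2.INTER_CUBIC)
r=np.array(f['extrinsics'])[:3,0]; r=r/np.linalg.norm(r[:2])
for b,z in [((450,-118.7),44),((381,-99),38),((514.5,-99.5),38)]:
    p=[]
    for s,zz in [(-8,z),(8,z),(8,z+80),(-8,z+80)]:
        u,v=proj(f,[b[0]+s*r[0],b[1]+s*r[1],zz]);p.append([(u-x0+.5)*k,(v-y0+.5)*k])
    cv2.polylines(c,[np.int32(p)],True,(0,255,0),1)
cv2.imwrite('pics/c8.png',c)
E
```

```text
(no output)
```

View pics/c8.png

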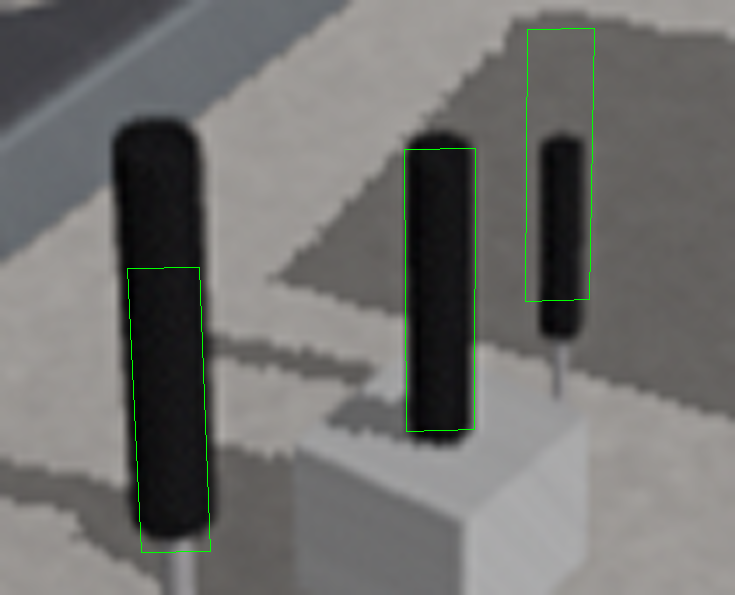

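The outline fits only the middle stylus. I descend and grip it.

```bash
python3 -m inch '[{"gripper":0.045,"tx":-0.0005,"ty":0.0016,"tz":0.01,"spin":0},{"gripper":0.045,"tx":0,"ty":0,"tz":0.016,"spin":0},{"gripper":0.045,"tx":0,"ty":0,"tz":0.016,"spin":0},{"gripper":0.045,"tx":0,"ty":0,"tz":0.016,"spin":0},{"gripper":0.045,"tx":0,"ty":0,"tz":0.016,"spin":0},{"gripper":0.045,"tx":0,"ty":0,"tz":0.016,"spin":0},{"gripper":0.045,"tx":0,"ty":0,"tz":0.016,"spin":0},{"gripper":0.04,"tx":0,"ty":0,"tz":0.009,"spin":0}]' 60
python3 -m inch '[{"gripper":0.02,"tx":0,"ty":0,"tz":0,"spin":0},{"gripper":0.008,"tx":0,"ty":0,"tz":0,"spin":0},{"gripper":0.005,"tx":0,"ty":0,"tz":0,"spin":0},{"gripper":0.005,"tx":0,"ty":0,"tz":0,"spin":0},{"gripper":0.005,"tx":0,"ty":0,"tz":0,"spin":0},{"gripper":0.005,"tx":0,"ty":0,"tz":0,"spin":0},{"gripper":0.005,"tx":0,"ty":0,"tz":0,"spin":0},{"gripper":0.005,"tx":0,"ty":0,"tz":0,"spin":0}]' 60
python3 - <<'E'
from h import *
f=grab_frame('side');save(f,'s9.png');a=cv2.imread('pics/s9.png')[200:380,250:450];cv2.imwrite('pics/c9.png',cv2.resize(a,None,fx=3.3,fy=3.3))
E
```

```text
clock: 13.6
eef_pos: [450.0, -116.2, 78.3]
tcp_rot: [-3.142, -0.002, 2.802]
contact_force: [0.5, -1.0, 0.7]
opening: 0.473
clock: 14.4
eef_pos: [450.9, -117.5, 80.1]
tcp_rot: [3.142, 0.0, 2.801]
contact_force: [-0.8, 0.2, -0.8]
opening: 0.173
```

View pics/c9.png

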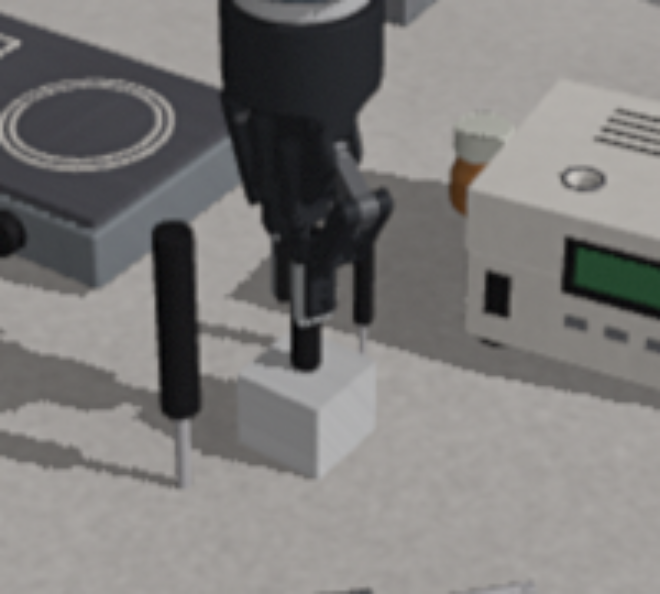

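```bash
python3 -m inch '[{"gripper":0.005,"tx":0,"ty":0,"tz":-0.005,"spin":0},{"gripper":0.005,"tx":0,"ty":0,"tz":-0.015,"spin":0},{"gripper":0.005,"tx":0,"ty":0,"tz":-0.02,"spin":0},{"gripper":0.005,"tx":0,"ty":0,"tz":-0.02,"spin":0},{"gripper":0.005,"tx":0,"ty":0,"tz":-0.02,"spin":0},{"gripper":0.005,"tx":0,"ty":0,"tz":-0.02,"spin":0},{"gripper":0.005,"tx":0,"ty":0,"tz":-0.015,"spin":0},{"gripper":0.005,"tx":0,"ty":0,"tz":-0.01,"spin":0}]' 60
python3 - <<'E'
from h import *
s=sense();print(s['eef_pos'],s['opening'])
f=grab_frame('side');save(f,'s10.png');g=grab_frame('wrist');save(g,'w10.png')
print(proj(f,s['eef_pos']-[0,0,74]),proj(g,s['eef_pos']-[0,0,74]),proj(g,s['eef_pos']),proj(g,[611,-168,100]))
E
```

```text
clock: 15.25
eef_pos: [451.2, -117.5, 206.4]
tcp_rot: [3.141, 0.002, 2.801]
contact_force: [0.4, 0.6, -1.7]
opening: 0.173
[ 451.17371132 -117.47447846  206.44637167] 0.17286709682781407
(np.float64(342.22918499118373), np.float64(265.7666316066688)) (np.float64(310.57267219429053), np.float64(255.97902729767094)) (np.float64(309.6176360568174), np.float64(324.5162123946339)) (np.float64(318.63209477804855), np.float64(445.34303795510607))
```

View pics/s10.png

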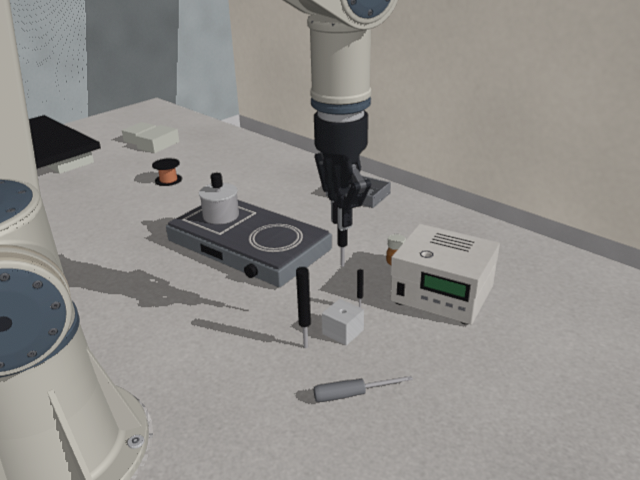

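View pics/w10.png

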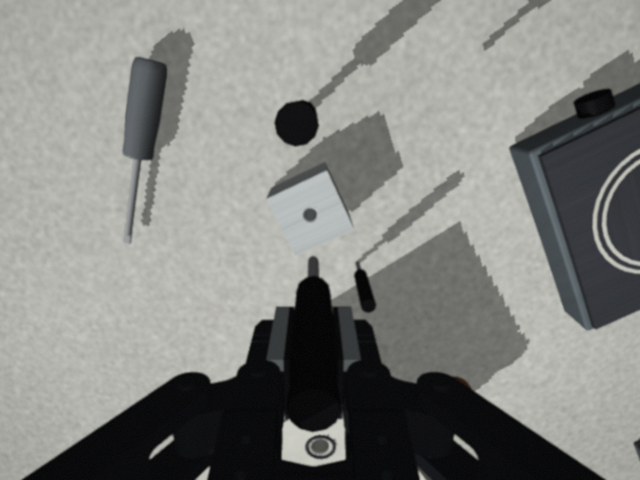

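The stylus is out, upright and gripped, with its tip at wrist pixel (313,257). The hole shows at (320,446). I move over it, with the tip about 30 mm above the top.

```bash
python3 -m inch '[{"gripper":0.005,"tx":-0.012,"ty":0.0004,"tz":0,"spin":0},{"gripper":0.005,"tx":-0.024,"ty":0.0006,"tz":0,"spin":0},{"gripper":0.005,"tx":-0.027,"ty":0.0007,"tz":0,"spin":0},{"gripper":0.005,"tx":-0.027,"ty":0.0007,"tz":0,"spin":0},{"gripper":0.005,"tx":-0.027,"ty":0.0007,"tz":0,"spin":0},{"gripper":0.005,"tx":-0.025,"ty":0.0007,"tz":0.005,"spin":0},{"gripper":0.005,"tx":-0.018,"ty":0.0004,"tz":0.005,"spin":0},{"gripper":0.005,"tx":-0.0076,"ty":0.0002,"tz":0.005,"spin":0}]' 60
python3 -m inch '[{"gripper":0.005,"tx":0,"ty":0,"tz":0,"spin":0},{"gripper":0.005,"tx":0,"ty":0,"tz":0,"spin":0},{"gripper":0.005,"tx":0,"ty":0,"tz":0,"spin":0},{"gripper":0.005,"tx":0,"ty":0,"tz":0,"spin":0},{"gripper":0.005,"tx":0,"ty":0,"tz":0,"spin":0},{"gripper":0.005,"tx":0,"ty":0,"tz":0,"spin":0},{"gripper":0.005,"tx":0,"ty":0,"tz":0,"spin":0},{"gripper":0.005,"tx":0,"ty":0,"tz":0,"spin":0}]' 60
python3 - <<'E'
from h import *
s=sense();print(s['eef_pos'],s['tcp_rot'])
f=grab_frame('side');save(f,'s11.png');g=grab_frame('wrist');save(g,'w11.png');t=grab_frame('top');save(t,'t11.png')
tip=s['eef_pos']-[0,0,74]
for n,q in (('side',f),('wrist',g),('top',t)): print(n,proj(q,tip),proj(q,[*tip[:2],100]),proj(q,[611,-168.2,100]))
a=cv2.resize(cv2.imread('pics/s11.png')[170:290,350:500],(400,320),interpolation=cv2.INTER_CUBIC);b=cv2.resize(cv2.imread('pics/w11.png')[180:340,220:420],(400,320),interpolation=cv2.INTER_CUBIC)
cv2.imwrite('pics/c11.png',np.hstack([a,b]))
E
```

```text
clock: 16.15
eef_pos: [611.7, -169.8, 188.1]
tcp_rot: [-3.141, -0.001, 2.801]
contact_force: [0.3, -0.7, 0.1]
opening: 0.168
clock: 16.95
eef_pos: [610.2, -169.3, 190.1]
tcp_rot: [-3.142, 0.0, 2.801]
contact_force: [0.1, -0.8, -0.8]
opening: 0.175
[ 610.16843275 -169.26023318  190.07172863] [-3.14157241e+00  9.21091449e-05  2.80086930e+00]
side (np.float64(427.4790533769574), np.float64(246.8691013186678)) (np.float64(426.814962148799), np.float64(254.84903255046203)) (np.float64(426.58864190525736), np.float64(254.43686459512747))
wrist (np.float64(310.6852380254177), np.float64(257.91751645962285)) (np.float64(310.8238699828896), np.float64(248.04853172820788)) (np.float64(313.00342243624556), np.float64(248.73980378950523))
top (np.float64(428.19196115879777), np.float64(161.79061505972277)) (np.float64(426.40244803850663), np.float64(164.43016223234184)) (np.float64(425.7980865700978), np.float64(163.96281888174826))
```

View pics/c11.png

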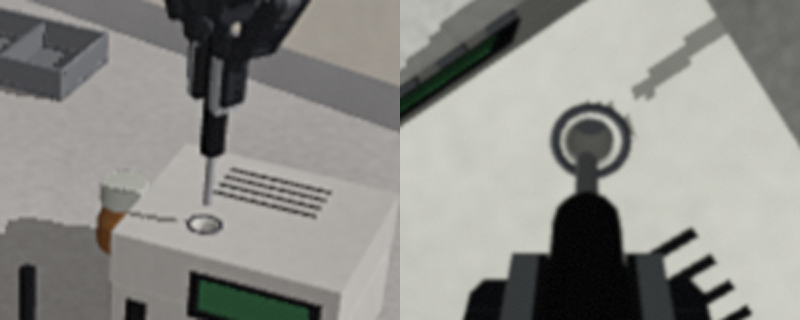

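View pics/t11.png

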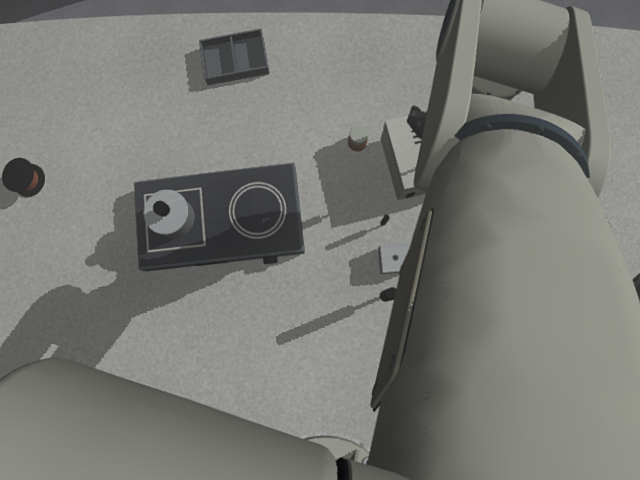

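Side crop: tip at (427.6,246.5), hole centre at about (426.5,254), and the straight-down projection agrees within ~1 mm. Wrist crop: the hole rim is at (315.5,250), about 0.8 mm to tool +y. I adjust slightly, lower to just above the mouth and look again.

```bash
python3 -m inch '[{"gripper":0.005,"tx":0,"ty":0.0006,"tz":0.003,"spin":0},{"gripper":0.005,"tx":0,"ty":0,"tz":0.004,"spin":0},{"gripper":0.005,"tx":0,"ty":0,"tz":0.003,"spin":0},{"gripper":0.005,"tx":0,"ty":0,"tz":0.002,"spin":0},{"gripper":0.005,"tx":0,"ty":0,"tz":0,"spin":0},{"gripper":0.005,"tx":0,"ty":0,"tz":0,"spin":0},{"gripper":0.005,"tx":0,"ty":0,"tz":0,"spin":0},{"gripper":0.005,"tx":0,"ty":0,"tz":0,"spin":0}]' 60
python3 - <<'E'
from h import *
s=sense();print(s['eef_pos'],s['contact_force'])
f=grab_frame('side');save(f,'s12.png');g=grab_frame('wrist');save(g,'w12.png')
tip=s['eef_pos']-[0,0,74]
for n,q in (('side',f),('wrist',g)): print(n,proj(q,tip),proj(q,[*tip[:2],100]))
a=cv2.resize(cv2.imread('pics/s12.png')[230:270,400:450],(400,320),interpolation=cv2.INTER_CUBIC);b=cv2.resize(cv2.imread('pics/w12.png')[220:300,270:370],(400,320),interpolation=cv2.INTER_CUBIC)
cv2.imwrite('pics/c12.png',np.hstack([a,b]))
E
```

```text
clock: 17.9
eef_pos: [610.5, -168.8, 178.2]
tcp_rot: [-3.142, 0.0, 2.801]
contact_force: [-0.2, 0.1, -0.4]
opening: 0.167
[ 610.51350543 -168.75401793  178.15171007] [-0.15487031  0.14627801 -0.36765945]
side (np.float64(426.85928314402724), np.float64(252.615772663269)) (np.float64(426.68910133949646), np.float64(254.66413991716814))
wrist (np.float64(310.6688149666514), np.float64(257.98636166234013)) (np.float64(310.7064989259616), np.float64(255.3132174428115))
```

View pics/c12.png

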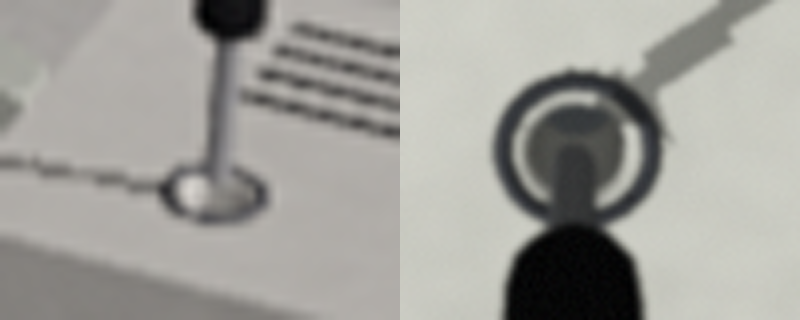

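The pin tip is over the hole, within about 0.7 mm (wrist rim centre crop (579,148), dropped tip (574,149)). I go down 24 mm, then press in small steps.

```bash
python3 -m inch '[{"gripper":0.005,"tx":0,"ty":0.0006,"tz":0.002,"spin":0},{"gripper":0.005,"tx":0,"ty":0,"tz":0.003,"spin":0},{"gripper":0.005,"tx":0,"ty":0,"tz":0.004,"spin":0},{"gripper":0.005,"tx":0,"ty":0,"tz":0.004,"spin":0},{"gripper":0.005,"tx":0,"ty":0,"tz":0.004,"spin":0},{"gripper":0.005,"tx":0,"ty":0,"tz":0.004,"spin":0},{"gripper":0.005,"tx":0,"ty":0,"tz":0.003,"spin":0},{"gripper":0.005,"tx":0,"ty":0,"tz":0,"spin":0}]' 60
python3 -m inch '[{"gripper":0.005,"tx":0,"ty":0,"tz":0.001,"spin":0},{"gripper":0.005,"tx":0,"ty":0,"tz":0.001,"spin":0},{"gripper":0.005,"tx":0,"ty":0,"tz":0.001,"spin":0},{"gripper":0.005,"tx":0,"ty":0,"tz":0.001,"spin":0},{"gripper":0.005,"tx":0,"ty":0,"tz":0,"spin":0},{"gripper":0.005,"tx":0,"ty":0,"tz":0,"spin":0},{"gripper":0.005,"tx":0,"ty":0,"tz":0,"spin":0},{"gripper":0.005,"tx":0,"ty":0,"tz":0,"spin":0}]' 60
```

```text
clock: 18.8
eef_pos: [610.3, -168.1, 153.4]
tcp_rot: [-3.142, -0.001, 2.801]
contact_force: [0.2, -0.4, -0.5]
opening: 0.17
clock: 19.6
eef_pos: [610.7, -168.2, 150.1]
tcp_rot: [-3.142, 0.0, 2.801]
contact_force: [0.7, 0.7, 1.7]
opening: 0.169
```

```bash
python3 -m inch '[{"gripper":0.005,"tx":0,"ty":0,"tz":0.001,"spin":0},{"gripper":0.005,"tx":0,"ty":0,"tz":0.001,"spin":0},{"gripper":0.005,"tx":0,"ty":0,"tz":0.001,"spin":0},{"gripper":0.005,"tx":0,"ty":0,"tz":0.001,"spin":0},{"gripper":0.005,"tx":0,"ty":0,"tz":0,"spin":0},{"gripper":0.005,"tx":0,"ty":0,"tz":0,"spin":0},{"gripper":0.005,"tx":0,"ty":0,"tz":0,"spin":0},{"gripper":0.005,"tx":0,"ty":0,"tz":0,"spin":0}]' 60
python3 -m inch '[{"gripper":0.005,"tx":0,"ty":0,"tz":0.0005,"spin":0},{"gripper":0.005,"tx":0,"ty":0,"tz":0.0005,"spin":0},{"gripper":0.005,"tx":0,"ty":0,"tz":0,"spin":0},{"gripper":0.005,"tx":0,"ty":0,"tz":0,"spin":0},{"gripper":0.005,"tx":0,"ty":0,"tz":0,"spin":0},{"gripper":0.005,"tx":0,"ty":0,"tz":0,"spin":0},{"gripper":0.005,"tx":0,"ty":0,"tz":0,"spin":0},{"gripper":0.005,"tx":0,"ty":0,"tz":0,"spin":0}]' 60
```

```text
clock: 20.4
eef_pos: [610.7, -168.2, 146.1]
tcp_rot: [3.142, 0.0, 2.801]
contact_force: [0.5, -0.3, 4.0]
opening: 0.169
clock: 21.2
eef_pos: [610.9, -168.2, 145.4]
tcp_rot: [-3.142, 0.001, 2.801]
contact_force: [-0.1, -0.6, 7.6]
opening: 0.169
```

```bash
python3 -m inch '[{"gripper":0.005,"tx":0,"ty":0,"tz":0.0005,"spin":0},{"gripper":0.005,"tx":0,"ty":0,"tz":0,"spin":0},{"gripper":0.005,"tx":0,"ty":0,"tz":0,"spin":0},{"gripper":0.005,"tx":0,"ty":0,"tz":0,"spin":0},{"gripper":0.005,"tx":0,"ty":0,"tz":0,"spin":0},{"gripper":0.005,"tx":0,"ty":0,"tz":0,"spin":0},{"gripper":0.005,"tx":0,"ty":0,"tz":0,"spin":0},{"gripper":0.005,"tx":0,"ty":0,"tz":0,"spin":0}]' 60
python3 - <<'E'
from h import *
s=sense();print(s['eef_pos'],s['contact_force'],s['opening'])
f=grab_frame('side');save(f,'s13.png');g=grab_frame('wrist');save(g,'w13.png')
a=cv2.resize(cv2.imread('pics/s13.png')[150:330,160:520],(800,400));cv2.imwrite('pics/c13.png',a)
E
```

```text
clock: 22.0
eef_pos: [611.0, -168.3, 145.2]
tcp_rot: [3.142, 0.001, 2.801]
contact_force: [-0.8, -0.6, 10.2]
opening: 0.168
[ 610.95417654 -168.28242936  145.24208428] [-0.82484928 -0.60938729 10.19725334] 0.16793217831998195
```

View pics/c13.png

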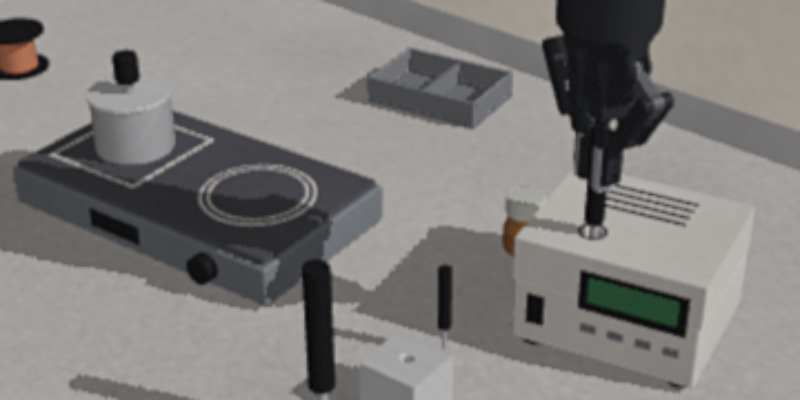

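View pics/w13.png

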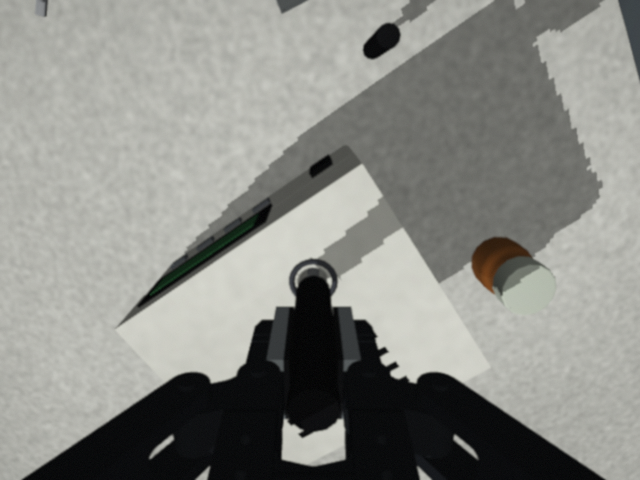

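The pin is in the hole (rim at wrist pixel (313,281)) and the shoulder is above it. The push is 10 N, past the 5 N of the full stroke, and the tip height of about 71 mm matches the stop. The pot is upright in the square and the jar is standing. Handing in.

```bash
python3 -c "
from rig import sign_off,sense
print(sign_off());print(sense()['contact_force'],sense()['clock'])"
```

```text
the job is handed in; nothing more can be done
None
the job is handed in; nothing more can be done
```

The job is handed in at about 22 s. The pot stands in the square rest place, let go. The gripped stylus is through the hole, holding the reset button down. No verdict was reported.

- **Pot:** I led it by the knob into the square. It slipped in the pads on the first slide and ended about 8–11 mm off on each side, so I regripped it and centred it. After that, the wrist view put it within about 2 mm of the square's centre and the side view about 4–6 mm off. The two disagree slightly, but both are inside the 14 mm limit. It looked upright in the last picture.
- **Possible lift:** While I gripped the knob, the wrist force read about 5 N downward. The pot may have been lifted very slightly then; the tool rose only about 1.3 mm, against the 8 mm limit.
- **Stylus:** I took the one in the stand. A 16 × 80 mm outline fitted it and neither look-alike.
- **Button:** The last push read 10.2 N, past the 5 N for the full stroke. The estimated tip depth of about 28.8 mm matches the button's stop, and the tip was within about 1 mm of the hole's axis.
- **Bystanders:** The jar still stood upright in the last wrist picture. The screwdriver was last seen in place just after I lifted the stylus, and I did not check it again before handing in.

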